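# Open the beam on an imaging rail: lamp to its lowest step, filter wheel to the empty slot

### The job

The camera on the optical rail is to be aligned with the bare beam. First turn the lamp driver's selector down to its lowest lit step, one click up from the off stop, and only then roll the filter wheel by the ridges on its rim until its one empty slot has clicked into place in the beam at the bottom of the wheel. The empty slot must not come into the beam while the lamp is brighter than that; keep off the filters' faces, and leave the things lying about where they are.

Things in the scene. Friction and masses are not known exactly. Their poses are not given: they have to be found in the camera images.
- rig: Fixed optical rail, 400 x 120 mm black base plate; origin on the bench below the filter wheel; x along the beam from lamp (robot's side) to camera (far side), y across, z up. Apart from the wheel and its bracket plate (44 mm wide, up to 150 mm high, 18-28 mm behind the wheel's middle) all is below 130 mm: lamp tube to x = -14 mm, lens tube from x = 34 mm, camera x = 105-205 mm.
- axle (a point): Centre of the upright filter wheel, 130 mm above the bench; axes as the rail's, axle along x. Aluminium disc, 120 mm diameter, 10 mm thick. 8 straight ridges, 10 mm wide along the rim and 10 mm thick, stand from the rim (radius 60 mm) to radius 72 mm. At rest there are ridges 22.5 and 67.5 degrees either side of the top. The rim's top is free from above.
- wheel (a joint): Wheel angle, rad, no stops: 0 or whole turns = empty slot in the beam; grows as the wheel's top moves to the rail's +y. One click = 0.785. A sprung detent holds each click (2-3 N at a ridge); pushed half a click, its ridge at the very top, the wheel jumps on to the next by itself. It starts at rest in a click, 2-6 clicks (so 2-4 the shorter way) from the empty slot.
- filters: The wheel's 8 stations, 26 mm bores 45 degrees apart on a 42 mm radius: 6 pale glass filters in black rings, a solid aluminium plug and one empty slot, a bare hole seen right through. Filters and plug are 28 mm across and stand 1.5 mm proud of the disc's faces; not to be touched. Origin at the wheel's centre; turns with the wheel. A ridge stands half-way between each two stations.
- beam (a point): The beam at the wheel's middle plane: 42 mm straight below the axle, 88 mm above the bench, between lamp tube and lens tube. Fixed to the rail.
- open_slot (a point): Centre of the wheel's empty slot; turns with the wheel. It is in the beam when it lies on beam.
- driver: Lamp driver, a fixed ivory console 170 mm deep, 176 mm wide, 52 to 89 mm high; origin on the bench below the selector; front to -x. Its dark panel slopes 15 degrees down towards the front. Panel marks round the selector: a small hollow ring for off (left), then, clockwise, longer and longer bars for steps 1 to 5.
- selector_grip (a point): On the selector's axis at grip height, 31 mm above the panel, 102 mm above the bench; z = axis, away from the panel; turns with it. Black pointer handle: bar 15 mm wide, 30 mm high (8 to 38 mm above the panel), along the line to selector_point, from 31 mm behind the axis to 40 mm ahead (rounded pointer end, white line), on a 60 mm skirt whose top is 8 mm above the panel.
- selector_point (a point): End of the selector's pointer, 40 mm from its axis, at grip height; turns with it.
- selector (a joint): Selector angle, rad: 0 at the off stop, grows clockwise seen from above. Six clicks 0.524 apart: off, steps 1 to 5 (step 1 = 0.524, end stop 2.618). Sprung clicks, about 0.1 N m, that pull in from half-way. It starts at rest in step 2, 3 or 4.
- cleaner: Bystander: white bottle, 48 mm diameter, 130 mm high, standing loose; origin at its foot.
- filter_case: Bystander: flat black case, 75 x 110 mm, 26 mm high, lying loose; origin at its underside.
- spare_tube: Bystander: black lens tube, 36 mm diameter, 66 mm high, standing loose; origin at its foot.
- ball_driver: Bystander: screwdriver 170 mm long lying loose on the bench; origin on its underside.

How it is judged:
By the outcome, as a careful person would: the job done as asked, in the order asked, and still so for the second after the job is handed in, with the robot touching nothing.
It also fails if it takes over 64 s, if anything falls off the work surface, if the arm or the gripper's body presses on something with over 40 N, if the wrist force passes 120 N, or if a joint passes its speed limit or range.

### The arm

A 7-joint arm with a two-finger parallel gripper is mounted at the origin on the work surface. World frame = base frame: x ahead of the robot, y to its left, z up, the work surface at z = 0. Lengths are in m, angles in rad, forces in N, time in s.
With the tool pointing down it reaches from about 0.4 to 0.85 m from the base axis. Payload 10.4 kg.
Tool frame: the origin (TCP) lies midway between the tips of the shut fingers; the grasp point (between the pads) lies 19 mm behind it; z points along the fingers, y is the line along which they close (so a half turn about z gives the same grasp; the last joint's range is limited). The gripper opens to 87 mm and grips with 3 to 60 N. Pads are 19 mm wide; open, the fingers measure 117 mm over their backs; the gripper's body (75 mm by 190 mm) begins 51 mm behind the grasp point.
Start: joints at [1.215, 0.332, -0.065, 1.46, 0.022, 1.35, -0.088], TCP at [0.204, -0.591, 0.193] pointing down, gripper open.
Joint ranges: [-2.6, 2.6], [-0.5, 2.12], [-1.47, 1.34], [0.16, 2.42], [-1.27, 4.41], [0.06, 2.06], [-2.6, 2.6]. Speed limits (rad/s): [2.22, 2.22, 2.79, 2.79, 3.14, 3.14, 3.14].

### API

Orientations are given as a unit quaternion [w, x, y, z].
In Python, from station import bot gives the robot as it stands. The module is installed in compiled form; this text tells all that it offers.
- The arm moves only by the tool carry_out, never from a script. Its argument "motion" is a list of rows, each an object of numbers: "rx", "ry", "rz": the turn, a rotation vector about the tool's x, y, z in degrees; "x", "y", "z": the shift along the tool's x, y, z in m; "hand": the finger opening in m, from 0 to 0.087. In form: [{"rx": .., "ry": .., "rz": .., "x": .., "y": .., "z": .., "hand": ..}, ...]. A call has 1 to 8 rows; each row shifts and turns the commanded pose from where the row before left it, along the tool's axes as they then stand; what a row does not reach is not made up. A row lasts 1/12 s, in which the tool goes at most 41.7 mm and 7.16 degrees, less where a joint would pass 70% of its speed; a pose out of reach is approached as far as the arm can. A call with a gripper value outside its range is refused whole. The fingers move at their own pace and stop on an object; "force" is the grip in N (left out, the last holds). Time passes only in rows, so rows that do not move let the fingers close. It gives the time, the measured TCP pose, the force, the opening and the grip force at its end, in the units of the state.
- bot.get_state(): the state, without advancing time (a new reading comes with each control period).
- bot.camera(name): name is "scene" or "top"; returns the picture (400x640x3 uint8, red, green, blue); there is no depth.
- bot.camera_model(name): a dict with "mtx" (3x3 intrinsics, pixels), "cam_to_world" (4x4, takes a point from camera to world coordinates). Camera axes: x right, y down, z forward; pixel columns grow to the right and rows downward; lengths in m; the calibration is good to about 2 mm. A picture is of the moment at which its call begins. camera_model takes no time and is no camera call.
- bot.job_done(): hands the job in; it is judged then, once.
The state is a dict: "clock": time; "joint_positions": joint angles; "qvel": joint speeds; "joint_torque": joint torques, N m; "tool_pos": TCP position; "orientation": TCP orientation; "force": force on the tool from outside, world axes, zero at the start; "torque": the same for the moment, N m; "gripper_width": opening from 0.0 (shut) to 1.0 (fully open); "grip_force": force on a finger pad.
Only numpy, scipy, OpenCV 4.12 (cv2) and the standard library are available. Lean on these libraries where they do the work, as an engineer would, in place of code of your own. Each camera call takes 0.05 s, during which the arm holds its last target. There are 200 camera calls.

## Working session

There is one attempt and no reset: what is moved stays moved. The work goes in short steps, Python scripts to look and compute and a tool call to move; the robot and the scene stay as the last step left them, time stands still between calls to the robot, and variables do not carry over. Pictures are saved under pics/ and viewed, at most 10 in all, crops included, and the job is handed in when it is done.

Besides the shell and the picture viewer there is one more tool, called after "Emit:" as name(argument=value, ...) on one line, values as JSON. carry_out: Moves the arm, as the interface text tells. Its arguments: {"type":"object","properties":{"motion":{"type":"array","items":{"type":"object","properties":{"rx":{"type":"number"},"ry":{"type":"number"},"rz":{"type":"number"},"x":{"type":"number"},"y":{"type":"number"},"z":{"type":"number"},"hand":{"type":"number"}}}},"force":{"type":"number"}},"required":["motion"]}

```bash
mkdir -p pics; python3 - <<'E'
from station import bot
import cv2
for n in("scene","top"):
    cv2.imwrite(f"pics/{n}0.png",cv2.cvtColor(bot.camera(n),cv2.COLOR_RGB2BGR))
    m=bot.camera_model(n);print(n,m["mtx"],m["cam_to_world"])
s=bot.get_state();print(s["clock"],s["tool_pos"],s["orientation"],s["gripper_width"])
E
```

```text
scene [[461.71901743   0.         324.79340363]
 [  0.         461.71901743 195.4128064 ]
 [  0.           0.           1.        ]] [[ 0.79313477  0.34701657 -0.50051646  1.13924117]
 [ 0.60882304 -0.42949617  0.66698392 -0.75719491]
 [ 0.01648457 -0.83373409 -0.55192003  0.7410413 ]
 [ 0.          0.          0.          1.        ]]
top [[501.62172762   0.         319.30794451]
 [  0.         501.62172762 189.90088515]
 [  0.           0.           1.        ]] [[ 0.01439611 -0.98836972  0.1513871   0.34291198]
 [-0.99970537 -0.01126828  0.02149879 -0.02199351]
 [-0.01954288 -0.15165199 -0.98824073  1.51458217]
 [ 0.          0.          0.          1.        ]]
0.1 [ 0.20405593 -0.59036891  0.19254785] [-6.00647159e-04  9.86188638e-01  1.65624865e-01 -1.12593783e-04] 0.99820016747027
```

View pics/scene0.png

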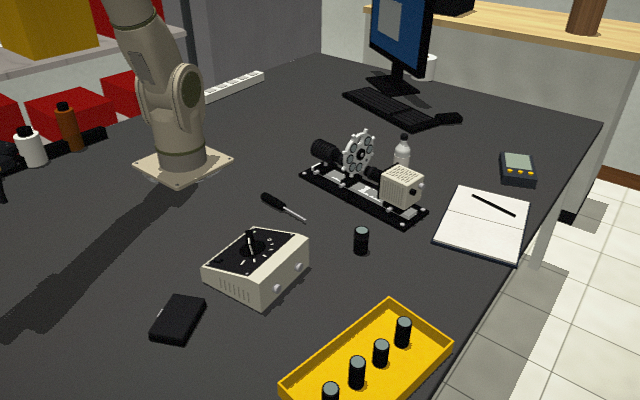

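View pics/top0.png

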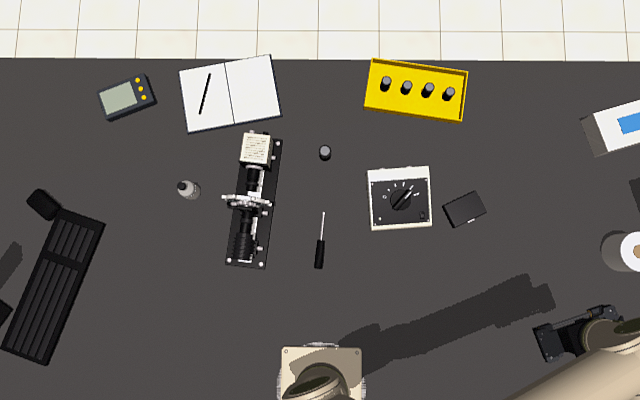

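The scene view shows the rail with its wheel at about (358,155) and the driver at (255,262). In the top view the wheel is at about (246,200) and the selector at (402,198). I'll enlarge both.

```bash
python3 - <<'E'
import cv2,numpy as np
s=cv2.imread("pics/scene0.png");t=cv2.imread("pics/top0.png")
def c(i,x,y,w,h):return cv2.resize(i[y:y+h,x:x+w],(400,300),interpolation=cv2.INTER_CUBIC)
o=np.vstack([np.hstack([c(s,325,120,80,60),c(t,206,170,80,60)]),np.hstack([c(s,210,220,80,60),c(t,362,165,80,60)])])
cv2.imwrite("pics/comp0.png",o)
E
```

```text
(no output)
```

View pics/comp0.png

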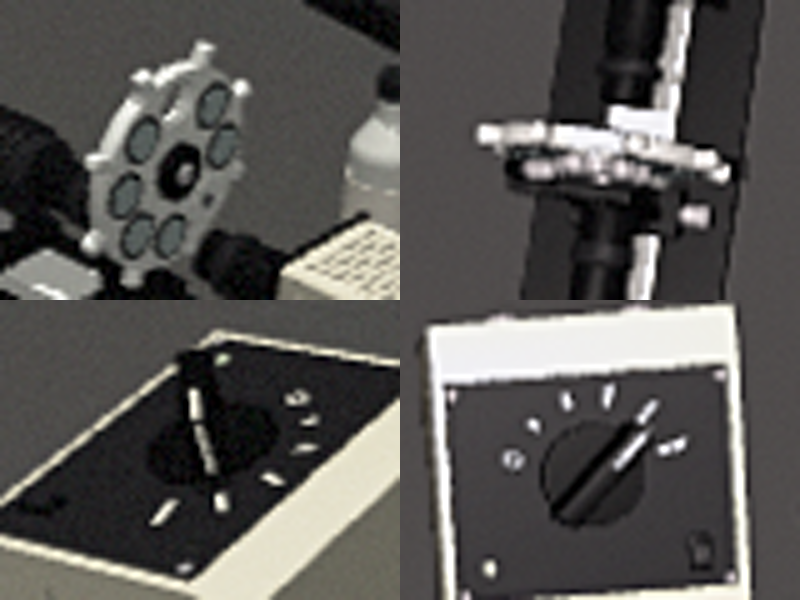

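The selector points at the fourth bar, so it is at step 4 (top crop; skirt centre about (592,475)). The wheel shows its camera side. One station near the top, (175,100) in the crop, is not glass, and another is hidden low on the right. Next I'll measure both poses.

```bash
cat > h.py <<'E'
import cv2,numpy as np
from station import bot
M={n:bot.camera_model(n) for n in("scene","top")}
def ray(n,p):
    m=M[n];d=m["cam_to_world"][:3,:3]@np.linalg.solve(m["mtx"],[p[0],p[1],1]);return m["cam_to_world"][:3,3],d/np.linalg.norm(d)
def plane(n,p,q,nn=(0,0,1)):
    o,d=ray(n,p);nn=np.array(nn,float);return o+d*(nn@(np.array(q)-o))/(nn@d)
def tri(ps,pt):
    a,d=ray("scene",ps);b,e=ray("top",pt)
    s=np.linalg.lstsq(np.c_[d,-e],b-a,rcond=None)[0];p,q=a+s[0]*d,b+s[1]*e
    return (p+q)/2,np.linalg.norm(p-q)
def proj(n,P):
    m=M[n];T=np.linalg.inv(m["cam_to_world"]);P=np.atleast_2d(P);c=P@T[:3,:3].T+T[:3,3];u=c@m["mtx"].T;return u[:,:2]/u[:,2:]
E
python3 - <<'E'
from h import *
t=cv2.imread("pics/top0.png");s=cv2.imread("pics/scene0.png")
g=cv2.cvtColor(t,cv2.COLOR_BGR2GRAY)
print("bench",g[280,200],"plate",g[220,240],g[150,275])
# console outline in top
m=(g>150).astype(np.uint8);r=np.zeros_like(m);r[155:240,355:445]=m[155:240,355:445]
c=np.vstack([q for q in cv2.findContours(r,0,2)[0]]);print("console",cv2.boxPoints(cv2.minAreaRect(c)).round(1).tolist())
# marks
n,l,st,ce=cv2.connectedComponentsWithStats(((g>95)&(r*0==0)).astype(np.uint8)[172:220,375:428])
for i in range(1,n):print("mark",st[i][4],(ce[i]+[375,172]).round(1))
# plate in top
k=((g<38)).astype(np.uint8);z=np.zeros_like(k);z[125:275,215:290]=k[125:275,215:290]
z=cv2.morphologyEx(z,cv2.MORPH_CLOSE,np.ones((9,9)))
c=max(cv2.findContours(z,0,2)[0],key=cv2.contourArea);b=cv2.boxPoints(cv2.minAreaRect(c));print("plate",b.round(1).tolist())
print(np.array([plane("top",p,(0,0,.012)) for p in b]).round(3).tolist())
# wheel ends, from crop
a=plane("top",(206+90/5,170+133/5),(0,0,.157));e=plane("top",(206+318/5,170+167/5),(0,0,.157));print("ends",a,e,np.linalg.norm(a-e),(a+e)/2)
E
```

```text
bench 76 plate 20 36
console [[366.8999938964844, 168.8000030517578], [428.3999938964844, 164.60000610351562], [432.6000061035156, 225.8000030517578], [371.1000061035156, 230.10000610351562]]
mark 439 [399.4 175.8]
mark 10 [394.8 184.7]
mark 12 [402.9 183.6]
mark 13 [411. 187.]
mark 7 [388.1 189.7]
mark 1 [427. 188.]
mark 22 [407.6 194.5]
mark 16 [415.8 193.9]
mark 16 [384.  196.5]
mark 7 [379.3 218. ]
plate [[218.60000610351562, 262.8999938964844], [236.39999389648438, 133.39999389648438], [282.5, 139.8000030517578], [264.79998779296875, 269.20001220703125]]
[[0.35, 0.307, 0.012], [0.747, 0.27, 0.012], [0.728, 0.126, 0.012], [0.333, 0.169, 0.012]]
ends [0.529306   0.26876251 0.157     ] [0.51201265 0.14285544 0.157     ] 0.12708914614155356 [0.52065932 0.20580898 0.157     ]
```

```bash
python3 - <<'E'
from h import *
from scipy.optimize import least_squares
d=np.radians
mk=np.array([[384,196.5],[388.1,189.7],[394.8,184.7],[402.9,183.6],[411,187],[415.8,193.9]])
a=plane("top",(371.1,230.1),(0,0,.052));b=plane("top",(432.6,225.8),(0,0,.052))
print("front edge",a,b,np.linalg.norm(a-b),"yaw",np.degrees(np.arctan2((a-b)[1],(a-b)[0]))-90)
def model(v):
    x,y,w,r0,k=v;R=np.array([[np.cos(w),-np.sin(w),0],[np.sin(w),np.cos(w),0],[0,0,1]])@cv2.Rodrigues(np.array([0,-d(15),0]))[0]
    i=np.arange(6);th=d(75-30*i);r=r0+k*np.maximum(i,0)
    return R,np.array([x,y,.0721])+np.c_[r*np.cos(th),r*np.sin(th),0*r]@R.T
s=least_squares(lambda v:(proj("top",model(v)[1])-mk).ravel(),[.55,-.19,0,.04,.001])
R,_=model(s.x);n=R[:,2];P=np.array([s.x[0],s.x[1],.0721]);print("sel",s.x.round(4),np.degrees(s.x[2]),"rms px",np.sqrt(np.mean(s.fun**2)));G=P+.031*n;print("grip",G,"n",n)
for nm in("top","scene"):
    print(nm,"grip,tips k=1,4",proj(nm,[G]+[P+.038*n+R@[.04*np.cos(d(75-30*k)),.04*np.sin(d(75-30*k)),0] for k in(1,4)]).round(1).tolist())
# wheel
for yaw in(-6.2,-7.8):
    x=np.array([np.cos(d(yaw)),np.sin(d(yaw)),0]);h=plane("scene",(361,154),np.array([.52,.206,.13])+.009*x,x);print("hub",h)
yaw=d(-7);x=np.array([np.cos(yaw),np.sin(yaw),0]);y=np.array([-x[1],x[0],0]);C=np.array([.52,.206,.13])
f=lambda r,t,dx=.005:C+dx*x+r*(np.sin(t)*y+np.cos(t)*np.array([0,0,1]))
print("stations from top to +y, crop px")
for k in range(8):print(k,((proj("scene",f(.042,k*np.pi/4))[0]-[325,120])*5).round(),"ridge",((proj("scene",f(.070,(k+.5)*np.pi/4,0))[0]-[325,120])*5).round(),"topridge",(proj("top",f(.070,(k+.5)*np.pi/4,0))[0]-[206,170])*5+[400,0])
E
```

```text
front edge [ 0.45039711 -0.14254576  0.052     ] [ 0.46520056 -0.32090989  0.052     ] 0.17897738316251569 yaw 4.744427549677042
sel [ 0.538  -0.224   0.0929  0.0455  0.0006] 5.323457998062896 rms px 0.22218273547452136
grip [ 0.53005227 -0.22471766  0.1020437 ] n [-0.25770271 -0.02401278  0.96592583]
top grip,tips k=1,4 [[401.6, 201.0], [391.3, 192.2], [411.4, 190.6]]
scene grip,tips k=1,4 [[247.5, 237.7], [264.4, 229.9], [247.6, 243.6]]
hub [0.53052211 0.21952382 0.12402164]
hub [0.5308619  0.21897862 0.12436606]
stations from top to +y, crop px
0 [162.  99.] ridge [190.  44.] topridge [542.417202   135.22373964]
1 [196. 102.] ridge [229.  85.] topridge [487.37863388 135.59486967]
2 [207. 143.] ridge [223. 168.] topridge [506.968863   148.51751493]
3 [190. 196.] ridge [176. 247.] topridge [583.7500324  165.68897042]
4 [154. 232.] ridge [114. 280.] topridge [674.17655705 177.87713057]
5 [120. 232.] ridge [ 71. 246.] topridge [730.97129796 178.68507733]
6 [108. 192.] ridge [ 74. 159.] topridge [719.95834268 166.87897262]
7 [125. 137.] ridge [125.  74.] topridge [641.43557163 148.53020471]
```

```bash
python3 - <<'E'
import cv2,numpy as np
s=cv2.imread("pics/scene0.png");t=cv2.imread("pics/top0.png")
def c(i,x,y,w,h):return cv2.resize(i[y:y+h,x:x+w],(400,600),interpolation=cv2.INTER_NEAREST)
cv2.imwrite("pics/comp1.png",np.hstack([cv2.convertScaleAbs(c(s,338,124,40,60),alpha=1.2),c(t,222,180,50,37)[:0].reshape(0,400,3) if 0 else cv2.resize(t[180:220,220:272],(400,600),interpolation=cv2.INTER_NEAREST)]))
E
```

```text
(no output)
```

View pics/comp1.png

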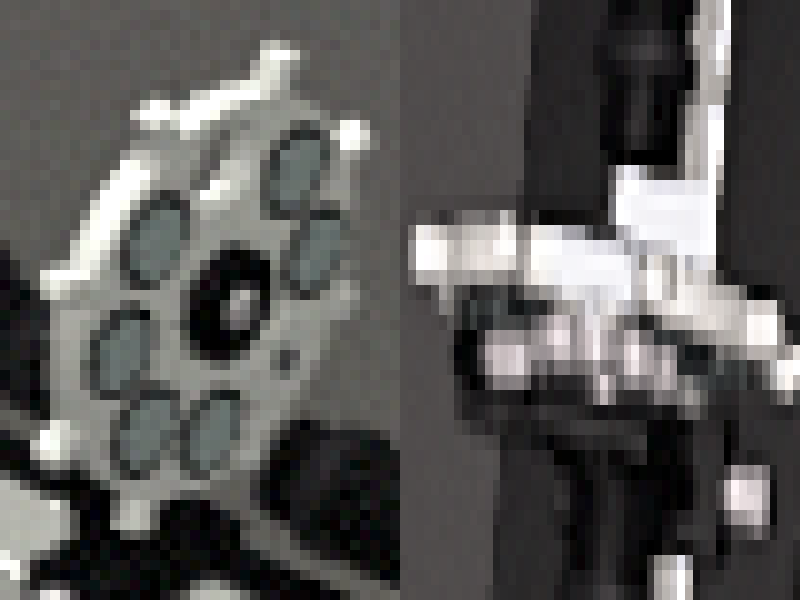

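The empty slot is at the top of the wheel: bare bench shows through it at (205,165). The plug with the dark dot is at (285,360). So the empty slot is four clicks away either way. Next I'll refine the axle.

```bash
python3 - <<'E'
from h import *
from scipy.optimize import least_squares
S={1:(297,172),2:(316,253),4:(212,433),5:(145,433),6:(121,354),7:(157,240)}
Rg={0:(279,60),7:(152,113),1:(350,137),6:(55,280)}
T={1:(223.9,196.5),6:(270.7,204.8)}
def pr(v):
    x=np.array([np.cos(v[3]),np.sin(v[3]),0]);y=np.array([-x[1],x[0],0])
    f=lambda r,t,dx:np.array(v[:3])+dx*x+r*(np.sin(t)*y+np.cos(t)*np.array([0,0,1]))
    A=proj("scene",[f(.042,k*np.pi/4,.0065) for k in S])-(np.array(list(S.values()))/10+[337.5,123.5])
    B=proj("scene",[f(.070,(k+.5)*np.pi/4,0) for k in Rg])-(np.array(list(Rg.values()))/10+[337.5,123.5])
    D=proj("top",[f(.071,(k+.5)*np.pi/4,0) for k in T])-(np.array(list(T.values()))-.5)
    return np.r_[A,B,D]
for fz in(0,1):
    g=(lambda v:pr([v[0],v[1],.13,v[3]]).ravel()) if fz else (lambda v:pr(v).ravel())
    s=least_squares(g,[.52,.206,.13,-.12]);print(s.x.round(4),np.degrees(s.x[3]));print(s.fun.reshape(-1,2).round(1).tolist())
E
```

```text
[ 0.5247  0.2096  0.1294 -0.1285] -7.360238725210577
[[-0.4, 0.2], [-0.2, 0.2], [-0.4, 0.1], [-0.5, -0.1], [-0.6, -0.1], [-0.6, 0.2], [-0.2, -0.5], [-0.6, 0.1], [0.5, 0.0], [-1.0, 0.5], [-1.4, -0.8], [-1.2, -2.4]]
[ 0.525   0.2091  0.1887 -0.1282] -7.342531656929094
[[-0.4, 0.1], [-0.2, 0.1], [-0.4, 0.0], [-0.5, -0.2], [-0.6, -0.1], [-0.7, 0.1], [-0.2, -0.6], [-0.6, 0.0], [0.5, -0.1], [-1.1, 0.4], [-1.3, -0.9], [-1.0, -2.6]]
```

```bash
cat >> h.py <<'E'
from scipy.spatial.transform import Rotation as Ro
def sel_pose(k,back=0.,grip=(.5301,-.2247,.1020),yaw=np.radians(5.1)):
    """tool pose with grasp point at selector_grip (+back along axis), tool x along the pointer at step k"""
    R=Ro.from_euler("z",yaw)*Ro.from_euler("y",-np.radians(15))
    n=R.apply([0,0,1]);th=np.radians(75-30*k);x=R.apply([np.cos(th),np.sin(th),0])
    m=np.c_[x,np.cross(-n,x),-n];return np.array(grip)+n*(back-.019+.002),Ro.from_matrix(m)
def delta(p,R):
    s=bot.get_state();q=s["orientation"];r=Ro.from_quat([q[1],q[2],q[3],q[0]])
    v=np.degrees((r.inv()*R).as_rotvec())
    print("t",round(s["clock"],2),"rotvec deg",v.round(1),"|",np.linalg.norm(v).round(1),"shift in target axes mm",(R.inv().apply(p-s["tool_pos"])*1000).round(1),"in current",(r.inv().apply(p-s["tool_pos"])*1000).round(1),"F",s["force"].round(1) if hasattr(s["force"],"round") else s["force"],"w",round(s["gripper_width"]*87,1),"j7",round(s["joint_positions"][6],2))
E
python3 -c "
from h import *
delta(*sel_pose(4,.07))"
```

```text
t 0.1 rotvec deg [ 4.1 15.1 58.6] | 60.7 shift in target axes mm [  -9.6 -464.5  126.9] in current [ 414.3 -242.4   39.6] F [-0.7  0.6  0.2] w 86.8 j7 -0.09
```

Emit:
carry_out(motion=[{"x": 0.0345, "y": -0.0202, "z": 0.0033, "hand": 0.05}, {"x": 0.0345, "y": -0.0202, "z": 0.0033}, {"x": 0.0345, "y": -0.0202, "z": 0.0033}, {"x": 0.0345, "y": -0.0202, "z": 0.0033}, {"x": 0.0345, "y": -0.0202, "z": 0.0033}, {"x": 0.0345, "y": -0.0202, "z": 0.0033}, {"x": 0.0345, "y": -0.0202, "z": 0.0033}, {"x": 0.0345, "y": -0.0202, "z": 0.0033}])

```text
invalid input
```

Emit:
carry_out(motion=[{"rx": 0.46, "ry": 1.68, "rz": 6.5}, {"rx": 0.46, "ry": 1.68, "rz": 6.5}, {"rx": 0.46, "ry": 1.68, "rz": 6.5}, {"rx": 0.46, "ry": 1.68, "rz": 6.5}, {"rx": 0.46, "ry": 1.68, "rz": 6.5}, {"rx": 0.46, "ry": 1.68, "rz": 6.5}, {"rx": 0.46, "ry": 1.68, "rz": 6.5}, {"rx": 0.46, "ry": 1.68, "rz": 6.5}])

```text
invalid input
```

```bash
python3 -c "
from h import *
delta(*sel_pose(4,.07))"
```

```text
t 0.1 rotvec deg [ 4.1 15.1 58.6] | 60.7 shift in target axes mm [  -9.6 -464.5  126.9] in current [ 414.3 -242.4   39.6] F [-0.7  0.6  0.2] w 86.8 j7 -0.09
```

Emit:
carry_out(motion=[{"rx": 0, "ry": 0, "rz": 0, "x": 0.0345, "y": -0.0202, "z": 0.0033, "hand": 0.05}, {"rx": 0, "ry": 0, "rz": 0, "x": 0.0345, "y": -0.0202, "z": 0.0033, "hand": 0.05}, {"rx": 0, "ry": 0, "rz": 0, "x": 0.0345, "y": -0.0202, "z": 0.0033, "hand": 0.05}, {"rx": 0, "ry": 0, "rz": 0, "x": 0.0345, "y": -0.0202, "z": 0.0033, "hand": 0.05}, {"rx": 0, "ry": 0, "rz": 0, "x": 0.0345, "y": -0.0202, "z": 0.0033, "hand": 0.05}, {"rx": 0, "ry": 0, "rz": 0, "x": 0.0345, "y": -0.0202, "z": 0.0033, "hand": 0.05}, {"rx": 0, "ry": 0, "rz": 0, "x": 0.0345, "y": -0.0202, "z": 0.0033, "hand": 0.05}, {"rx": 0, "ry": 0, "rz": 0, "x": 0.0345, "y": -0.0202, "z": 0.0033, "hand": 0.05}])

```text
clock: 0.77
tool_pos: [0.413, -0.3461, 0.1666]
orientation: [0.0, 0.986, 0.166, -0.0]
force: [0.7, -0.3, -0.1]
gripper_width: 0.583
grip_force: 0.0
```

Emit:
carry_out(motion=[{"rx": 0.46, "ry": 1.68, "rz": 6.5, "x": 0, "y": 0, "z": 0, "hand": 0.05}, {"rx": 0.46, "ry": 1.68, "rz": 6.5, "x": 0, "y": 0, "z": 0, "hand": 0.05}, {"rx": 0.46, "ry": 1.68, "rz": 6.5, "x": 0, "y": 0, "z": 0, "hand": 0.05}, {"rx": 0.46, "ry": 1.68, "rz": 6.5, "x": 0, "y": 0, "z": 0, "hand": 0.05}, {"rx": 0.46, "ry": 1.68, "rz": 6.5, "x": 0, "y": 0, "z": 0, "hand": 0.05}, {"rx": 0.46, "ry": 1.68, "rz": 6.5, "x": 0, "y": 0, "z": 0, "hand": 0.05}, {"rx": 0.46, "ry": 1.68, "rz": 6.5, "x": 0, "y": 0, "z": 0, "hand": 0.05}, {"rx": 0.46, "ry": 1.68, "rz": 6.5, "x": 0, "y": 0, "z": 0, "hand": 0.05}])

```text
clock: 1.43
tool_pos: [0.4119, -0.3479, 0.1665]
orientation: [-0.05, 0.951, -0.286, 0.107]
force: [0.5, -0.1, -0.3]
gripper_width: 0.576
grip_force: 0.0
```

```bash
python3 -c "
from h import *
delta(*sel_pose(4,.07))"
```

```text
t 1.43 rotvec deg [0.5 1.6 6.3] | 6.5 shift in target axes mm [  -3.3 -155.4   42.6] in current [  14.9 -155.1   41.2] F [ 0.5 -0.1 -0.3] w 50.1 j7 -1.34
```

Emit:
carry_out(motion=[{"rx": 0.5, "ry": 1.6, "rz": 6.3, "x": 0, "y": 0, "z": 0, "hand": 0.05}, {"rx": 0, "ry": 0, "rz": 0, "x": -0.0008, "y": -0.0388, "z": 0.0106, "hand": 0.05}, {"rx": 0, "ry": 0, "rz": 0, "x": -0.0008, "y": -0.0388, "z": 0.0106, "hand": 0.05}, {"rx": 0, "ry": 0, "rz": 0, "x": -0.0008, "y": -0.0388, "z": 0.0106, "hand": 0.05}, {"rx": 0, "ry": 0, "rz": 0, "x": -0.0008, "y": -0.0388, "z": 0.0106, "hand": 0.05}, {"rx": 0, "ry": 0, "rz": 0, "x": 0, "y": 0, "z": 0, "hand": 0.05}])

```text
clock: 1.93
tool_pos: [0.52, -0.2172, 0.1532]
orientation: [-0.057, 0.934, -0.331, 0.118]
force: [-0.1, 0.8, 0.1]
gripper_width: 0.572
grip_force: 0.0
```

```bash
python3 -c "
from h import *
delta(*sel_pose(4,.0))
s=cv2.cvtColor(bot.camera('scene'),6-1 if 0 else cv2.COLOR_RGB2BGR);t=cv2.cvtColor(bot.camera('top'),cv2.COLOR_RGB2BGR)
c=lambda i,x,y:cv2.resize(i[y:y+90,x:x+60],(400,600),interpolation=cv2.INTER_CUBIC)
cv2.imwrite('pics/a1.png',np.hstack([c(s,220,170),c(t,370,150)]))"
```

```text
t 1.93 rotvec deg [-0.2  0.2  0.8] | 0.9 shift in target axes mm [ 3.   8.9 68.9] in current [ 3.1  9.2 68.8] F [-0.1  0.8  0.1] w 49.7 j7 -1.8
```

View pics/a1.png

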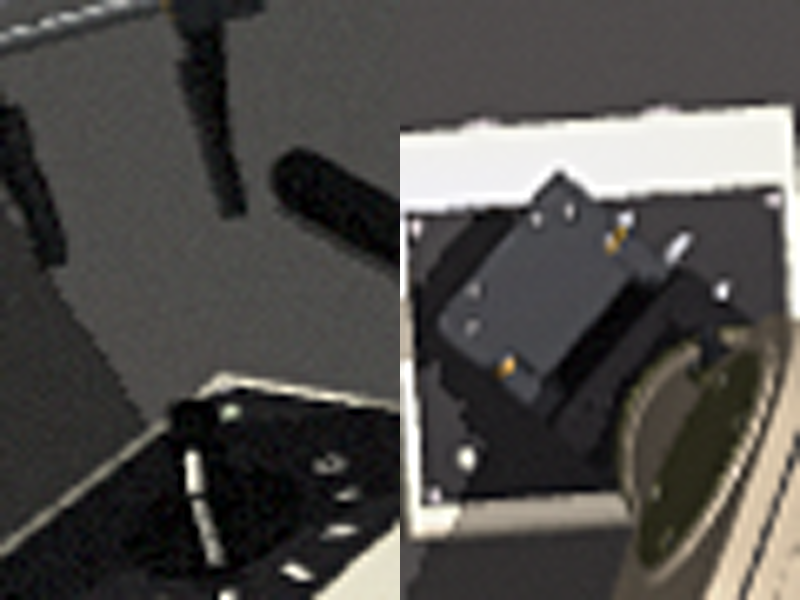

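The gripper is above the selector with its fingers across the pointer, which is still at bar 4. It's about 9 mm off laterally, which I'll correct while descending.

Emit:
carry_out(motion=[{"rx": 0, "ry": 0, "rz": 0.8, "x": 0.003, "y": 0.009, "z": 0.01, "hand": 0.05}, {"rx": 0, "ry": 0, "rz": 0, "x": 0, "y": 0, "z": 0.02, "hand": 0.05}, {"rx": 0, "ry": 0, "rz": 0, "x": 0, "y": 0, "z": 0.02, "hand": 0.05}, {"rx": 0, "ry": 0, "rz": 0, "x": 0, "y": 0, "z": 0.01, "hand": 0.05}, {"rx": 0, "ry": 0, "rz": 0, "x": 0, "y": 0, "z": 0, "hand": 0.05}, {"rx": 0, "ry": 0, "rz": 0, "x": 0, "y": 0, "z": 0, "hand": 0.05}])

```text
clock: 2.53
tool_pos: [0.5273, -0.2338, 0.0941]
orientation: [-0.056, 0.93, -0.343, 0.117]
force: [-1.7, -0.0, -0.0]
gripper_width: 0.575
grip_force: 0.0
```

```bash
python3 -c "
from h import *
delta(*sel_pose(4,.0))
s=cv2.cvtColor(bot.camera('scene'),cv2.COLOR_RGB2BGR)
cv2.imwrite('pics/a2.png',cv2.resize(s[200:280,200:300],(800,600),interpolation=cv2.INTER_CUBIC))"
```

```text
t 2.53 rotvec deg [ 0.   0.1 -0.6] | 0.6 shift in target axes mm [ -2.4 -10.2  10.3] in current [ -2.4 -10.1  10.3] F [-1.7 -0.  -0. ] w 50.0 j7 -1.81
```

View pics/a2.png

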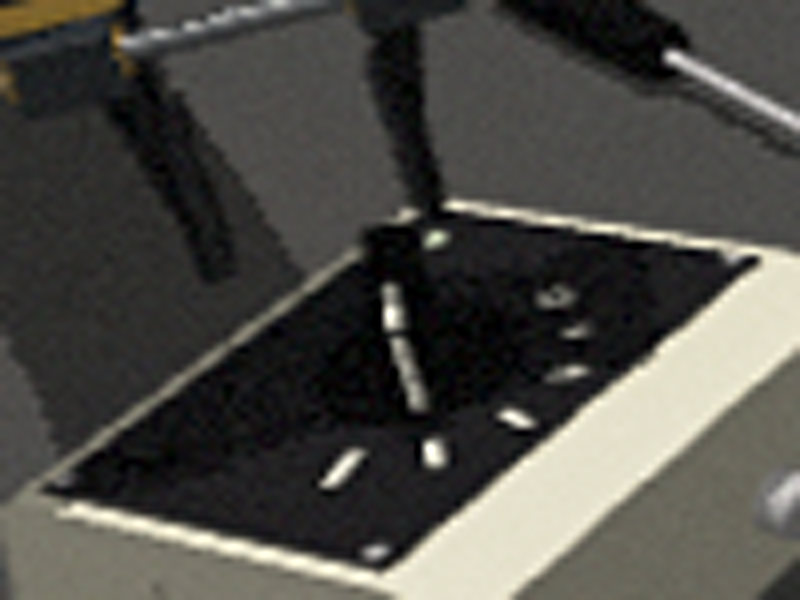

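Emit:
carry_out(motion=[{"rx": 0, "ry": 0, "rz": 0, "x": 0, "y": 0, "z": 0, "hand": 0.05}, {"rx": 0, "ry": 0, "rz": 0, "x": 0, "y": 0, "z": 0, "hand": 0.05}, {"rx": 0, "ry": 0, "rz": 0, "x": 0, "y": 0, "z": 0, "hand": 0.05}, {"rx": 0, "ry": 0, "rz": 0, "x": 0, "y": 0, "z": 0, "hand": 0.05}])

```text
clock: 2.92
tool_pos: [0.5283, -0.2331, 0.0951]
orientation: [-0.056, 0.931, -0.342, 0.118]
force: [0.4, -0.3, 0.7]
gripper_width: 0.576
grip_force: 0.0
```

```bash
python3 -c "
from h import *
delta(*sel_pose(4,.0))
s=bot.get_state();R=Ro.from_quat(np.roll(s['orientation'],-1));p=np.array(s['tool_pos'])
print('fingertips scene',proj('scene',[p+R.apply([0,a,0]) for a in(-.033,.033)]).round(1).tolist())
n=sel_pose(4)[1].apply([0,0,-1]);P=np.array([.538,-.224,.0721])
X=sel_pose(4)[1].apply([1,0,0]);Y=sel_pose(4)[1].apply([0,-1,0])
d=np.radians
print('marks',[proj('scene',P+.047*(np.cos(d(a))*X+np.sin(d(a))*Y)).round(1).tolist()[0] for a in(120,90,60,30,0,-30)])
print('line top',proj('scene',[P+.038*n,P+.038*n+.02*X,P+.038*n+.04*X]).round(1).tolist())
"
```

```text
t 2.92 rotvec deg [-0.   0.  -0.5] | 0.5 shift in target axes mm [-2.8 -8.8 11. ] in current [-2.9 -8.8 11. ] F [ 0.4 -0.3  0.7] w 50.1 j7 -1.81
fingertips scene [[259.1, 237.6], [229.7, 245.8]]
marks [[268.1, 239.4], [271.8, 243.6], [270.1, 249.5], [263.0, 255.6], [252.6, 260.2], [241.7, 261.8]]
line top [[246.6, 234.9], [247.1, 239.2], [247.5, 243.6]]
```

Emit:
carry_out(motion=[{"rx": 0, "ry": 0, "rz": 0, "x": -0.002, "y": -0.009, "z": 0.005, "hand": 0.05}, {"rx": 0, "ry": 0, "rz": 0, "x": 0, "y": 0, "z": 0.005, "hand": 0.05}, {"rx": 0, "ry": 0, "rz": 0, "x": 0, "y": 0, "z": 0, "hand": 0.05}, {"rx": 0, "ry": 0, "rz": 0, "x": 0, "y": 0, "z": 0, "hand": 0.05}, {"rx": 0, "ry": 0, "rz": 0, "x": 0, "y": 0, "z": 0, "hand": 0.05}, {"rx": 0, "ry": 0, "rz": 0, "x": 0, "y": 0, "z": 0, "hand": 0.05}])

```text
clock: 3.42
tool_pos: [0.5347, -0.2249, 0.0863]
orientation: [-0.056, 0.931, -0.342, 0.118]
force: [-0.2, -0.9, 0.3]
gripper_width: 0.576
grip_force: 0.0
```

```bash
python3 -c "
from h import *
delta(*sel_pose(4,.0))"
```

```text
t 3.42 rotvec deg [-0.   0.  -0.5] | 0.5 shift in target axes mm [-0.7 -0.2  0.7] in current [-0.7 -0.2  0.7] F [-0.2 -0.9  0.3] w 50.1 j7 -1.84
```

Good. Now close gently.

Emit:
carry_out(motion=[{"rx": 0, "ry": 0, "rz": 0, "x": 0, "y": 0, "z": 0, "hand": 0.02}, {"rx": 0, "ry": 0, "rz": 0, "x": 0, "y": 0, "z": 0, "hand": 0.014}, {"rx": 0, "ry": 0, "rz": 0, "x": 0, "y": 0, "z": 0, "hand": 0.01}, {"rx": 0, "ry": 0, "rz": 0, "x": 0, "y": 0, "z": 0, "hand": 0.01}, {"rx": 0, "ry": 0, "rz": 0, "x": 0, "y": 0, "z": 0, "hand": 0.01}, {"rx": 0, "ry": 0, "rz": 0, "x": 0, "y": 0, "z": 0, "hand": 0.01}], force=10)

```text
clock: 3.92
tool_pos: [0.5348, -0.2245, 0.0862]
orientation: [-0.056, 0.931, -0.342, 0.118]
force: [-0.4, -1.3, -0.2]
gripper_width: 0.207
grip_force: 0.0
```

Emit:
carry_out(motion=[{"rx": 0, "ry": 0, "rz": 0, "x": 0, "y": 0, "z": 0, "hand": 0.01}, {"rx": 0, "ry": 0, "rz": 0, "x": 0, "y": 0, "z": 0, "hand": 0.01}, {"rx": 0, "ry": 0, "rz": 0, "x": 0, "y": 0, "z": 0, "hand": 0.01}, {"rx": 0, "ry": 0, "rz": 0, "x": 0, "y": 0, "z": 0, "hand": 0.01}])

```text
clock: 4.25
tool_pos: [0.5348, -0.2245, 0.0862]
orientation: [-0.056, 0.931, -0.342, 0.118]
force: [-0.6, 0.2, 0.3]
gripper_width: 0.121
grip_force: 0.0
```

```bash
python3 -c "
from h import *
delta(*sel_pose(4,.0))
s=cv2.cvtColor(bot.camera('scene'),cv2.COLOR_RGB2BGR);t=cv2.cvtColor(bot.camera('top'),cv2.COLOR_RGB2BGR)
c=lambda i,x,y:cv2.resize(i[y:y+75,x:x+50],(400,600),interpolation=cv2.INTER_CUBIC)
cv2.imwrite('pics/a3.png',cv2.convertScaleAbs(np.hstack([c(s,225,195),c(t,375,165)]),alpha=1.8,beta=10))
print(proj('scene',bot.get_state()['tool_pos']),proj('top',bot.get_state()['tool_pos']))"
```

```text
t 4.25 rotvec deg [-0.   0.1 -0.5] | 0.5 shift in target axes mm [-0.5  0.1  0.5] in current [-0.5  0.1  0.5] F [-0.6  0.2  0.3] w 10.5 j7 -1.84
[[249.64874869 244.08983913]] [[400.73117057 200.11105031]]
```

View pics/a3.png

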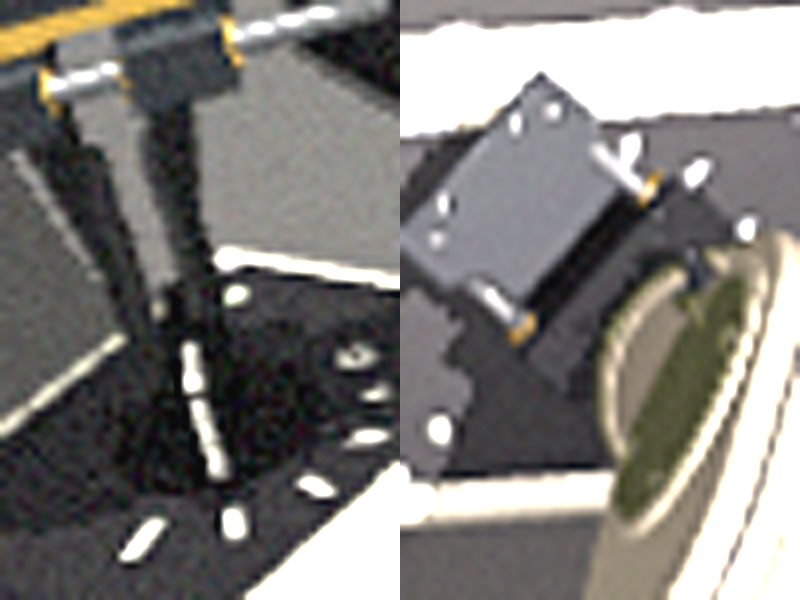

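The fingers have shut to 10 mm with no grip. In the scene crop their tips end near (205,345), level with the bar's top, so they sit higher than the given TCP suggests. I'll reopen, go lower in small steps while watching the force, and close again.

Emit:
carry_out(motion=[{"rx": 0, "ry": 0, "rz": 0, "x": 0, "y": 0, "z": 0, "hand": 0.045}, {"rx": 0, "ry": 0, "rz": 0, "x": 0, "y": 0, "z": 0, "hand": 0.045}, {"rx": 0, "ry": 0, "rz": 0, "x": 0, "y": 0, "z": 0, "hand": 0.045}, {"rx": 0, "ry": 0, "rz": 0, "x": 0, "y": 0, "z": 0, "hand": 0.045}, {"rx": 0, "ry": 0, "rz": 0, "x": 0, "y": 0, "z": 0, "hand": 0.045}, {"rx": 0, "ry": 0, "rz": 0, "x": 0, "y": 0, "z": 0.003, "hand": 0.045}, {"rx": 0, "ry": 0, "rz": 0, "x": 0, "y": 0, "z": 0.003, "hand": 0.045}, {"rx": 0, "ry": 0, "rz": 0, "x": 0, "y": 0, "z": 0, "hand": 0.045}])

```text
clock: 5.02
tool_pos: [0.5361, -0.2241, 0.0795]
orientation: [-0.056, 0.931, -0.342, 0.117]
force: [-0.5, 0.7, -0.7]
gripper_width: 0.511
grip_force: 0.0
```

Emit:
carry_out(motion=[{"rx": 0, "ry": 0, "rz": 0, "x": 0, "y": 0, "z": 0.002, "hand": 0.045}, {"rx": 0, "ry": 0, "rz": 0, "x": 0, "y": 0, "z": 0.002, "hand": 0.045}, {"rx": 0, "ry": 0, "rz": 0, "x": 0, "y": 0, "z": 0, "hand": 0.045}, {"rx": 0, "ry": 0, "rz": 0, "x": 0, "y": 0, "z": 0, "hand": 0.045}])

```text
clock: 5.35
tool_pos: [0.5373, -0.2242, 0.0763]
orientation: [-0.056, 0.931, -0.342, 0.117]
force: [-0.4, 0.3, -0.8]
gripper_width: 0.514
grip_force: 0.0
```

Emit:
carry_out(motion=[{"rx": 0, "ry": 0, "rz": 0, "x": 0, "y": 0, "z": 0, "hand": 0.03}, {"rx": 0, "ry": 0, "rz": 0, "x": 0, "y": 0, "z": 0, "hand": 0.02}, {"rx": 0, "ry": 0, "rz": 0, "x": 0, "y": 0, "z": 0, "hand": 0.01}, {"rx": 0, "ry": 0, "rz": 0, "x": 0, "y": 0, "z": 0, "hand": 0.01}, {"rx": 0, "ry": 0, "rz": 0, "x": 0, "y": 0, "z": 0, "hand": 0.01}, {"rx": 0, "ry": 0, "rz": 0, "x": 0, "y": 0, "z": 0, "hand": 0.01}, {"rx": 0, "ry": 0, "rz": 0, "x": 0, "y": 0, "z": 0, "hand": 0.01}, {"rx": 0, "ry": 0, "rz": 0, "x": 0, "y": 0, "z": 0, "hand": 0.01}], force=10)

```text
clock: 6.02
tool_pos: [0.5389, -0.2225, 0.0771]
orientation: [-0.057, 0.931, -0.341, 0.118]
force: [3.5, 4.9, 0.5]
gripper_width: 0.171
grip_force: 10.0
```

Gripped at 14.9 mm, 10 N. I'll take out the 2 mm side offset, then turn back 90° to step 1 (counterclockwise from above = negative rz).

Emit:
carry_out(motion=[{"rx": 0, "ry": 0, "rz": 0, "x": 0, "y": -0.0025, "z": 0, "hand": 0.01}, {"rx": 0, "ry": 0, "rz": -6.5, "x": 0, "y": 0, "z": 0, "hand": 0.01}, {"rx": 0, "ry": 0, "rz": -6.5, "x": 0, "y": 0, "z": 0, "hand": 0.01}, {"rx": 0, "ry": 0, "rz": -6.5, "x": 0, "y": 0, "z": 0, "hand": 0.01}, {"rx": 0, "ry": 0, "rz": -6.5, "x": 0, "y": 0, "z": 0, "hand": 0.01}, {"rx": 0, "ry": 0, "rz": -6.5, "x": 0, "y": 0, "z": 0, "hand": 0.01}, {"rx": 0, "ry": 0, "rz": 0, "x": 0, "y": 0, "z": 0, "hand": 0.01}], force=20)

```text
clock: 6.6
tool_pos: [0.539, -0.2225, 0.0771]
orientation: [-0.02, 0.989, -0.066, 0.129]
force: [-0.2, 0.6, 0.6]
gripper_width: 0.165
grip_force: 20.0
```

Emit:
carry_out(motion=[{"rx": 0, "ry": 0, "rz": -6.5, "x": 0, "y": 0, "z": 0, "hand": 0.01}, {"rx": 0, "ry": 0, "rz": -6.5, "x": 0, "y": 0, "z": 0, "hand": 0.01}, {"rx": 0, "ry": 0, "rz": -6.5, "x": 0, "y": 0, "z": 0, "hand": 0.01}, {"rx": 0, "ry": 0, "rz": -6.5, "x": 0, "y": 0, "z": 0, "hand": 0.01}, {"rx": 0, "ry": 0, "rz": -6.5, "x": 0, "y": 0, "z": 0, "hand": 0.01}, {"rx": 0, "ry": 0, "rz": -6.5, "x": 0, "y": 0, "z": 0, "hand": 0.01}, {"rx": 0, "ry": 0, "rz": 0, "x": 0, "y": 0, "z": 0, "hand": 0.01}, {"rx": 0, "ry": 0, "rz": 0, "x": 0, "y": 0, "z": 0, "hand": 0.01}])

```text
clock: 7.27
tool_pos: [0.539, -0.2226, 0.0771]
orientation: [0.023, 0.956, 0.263, 0.128]
force: [0.2, -0.1, 1.1]
gripper_width: 0.166
grip_force: 20.0
```

```bash
python3 -c "
from h import *
delta(*sel_pose(1,.0))"
```

```text
t 7.27 rotvec deg [ -0.   -0.  -19.3] | 19.3 shift in target axes mm [-2.6 -0.7 -9.4] in current [-2.6  0.2 -9.4] F [ 0.2 -0.1  1.1] w 14.4 j7 -0.65
```

Emit:
carry_out(motion=[{"rx": 0, "ry": 0, "rz": -6.5, "x": 0, "y": 0, "z": 0, "hand": 0.01}, {"rx": 0, "ry": 0, "rz": -6.5, "x": 0, "y": 0, "z": 0, "hand": 0.01}, {"rx": 0, "ry": 0, "rz": -6, "x": 0, "y": 0, "z": 0, "hand": 0.01}, {"rx": 0, "ry": 0, "rz": 0, "x": 0, "y": 0, "z": 0, "hand": 0.01}, {"rx": 0, "ry": 0, "rz": 0, "x": 0, "y": 0, "z": 0, "hand": 0.01}, {"rx": 0, "ry": 0, "rz": 0, "x": 0, "y": 0, "z": 0, "hand": 0.01}])

```text
clock: 7.77
tool_pos: [0.5391, -0.2225, 0.0771]
orientation: [0.044, 0.899, 0.417, 0.123]
force: [0.6, -0.5, 0.7]
gripper_width: 0.166
grip_force: 20.0
```

Emit:
carry_out(motion=[{"rx": 0, "ry": 0, "rz": 0, "x": 0, "y": 0, "z": 0, "hand": 0.045}, {"rx": 0, "ry": 0, "rz": 0, "x": 0, "y": 0, "z": 0, "hand": 0.045}, {"rx": 0, "ry": 0, "rz": 0, "x": 0, "y": 0, "z": 0, "hand": 0.045}, {"rx": 0, "ry": 0, "rz": 0, "x": 0, "y": 0, "z": 0, "hand": 0.045}, {"rx": 0, "ry": 0, "rz": 0, "x": 0, "y": 0, "z": 0, "hand": 0.045}, {"rx": 0, "ry": 0, "rz": 0, "x": 0, "y": 0, "z": -0.02, "hand": 0.045}, {"rx": 0, "ry": 0, "rz": 0, "x": 0, "y": 0, "z": -0.035, "hand": 0.045}, {"rx": 0, "ry": 0, "rz": 0, "x": 0, "y": 0, "z": -0.04, "hand": 0.045}])

```text
clock: 8.43
tool_pos: [0.5132, -0.2235, 0.168]
orientation: [0.042, 0.898, 0.42, 0.122]
force: [0.5, -1.1, 1.4]
gripper_width: 0.509
grip_force: 0.0
```

Emit:
carry_out(motion=[{"rx": 0, "ry": 0, "rz": 0, "x": 0, "y": 0, "z": -0.04, "hand": 0.0}, {"rx": 0, "ry": 0, "rz": 0, "x": 0, "y": 0, "z": -0.04, "hand": 0.0}, {"rx": 0, "ry": 0, "rz": 0, "x": 0, "y": 0, "z": 0, "hand": 0.0}, {"rx": 0, "ry": 0, "rz": 0, "x": 0, "y": 0, "z": 0, "hand": 0.0}, {"rx": 0, "ry": 0, "rz": 0, "x": 0, "y": 0, "z": 0, "hand": 0.0}, {"rx": 0, "ry": 0, "rz": 0, "x": 0, "y": 0, "z": 0, "hand": 0.0}])

```text
clock: 8.93
tool_pos: [0.4935, -0.2261, 0.2445]
orientation: [0.043, 0.898, 0.42, 0.122]
force: [-0.0, 0.5, -0.3]
gripper_width: 0.152
grip_force: 0.0
```

```bash
cat >> h.py <<'E'
def wheel_pose(yr,z,xr=0,C=(.524,.209),yaw=np.radians(-7.3)):
    X=np.array([np.cos(yaw),np.sin(yaw),0]);Y=np.array([-X[1],X[0],0])
    return np.r_[C,0]+xr*X+yr*Y+[0,0,z],Ro.from_matrix(np.c_[Y,X,[0,0,-1]])
E
python3 -c "
from h import *
delta(*wheel_pose(-.05,.32))"
```

```text
t 8.93 rotvec deg [ 13.2  -7.4 -32.4] | 35.7 shift in target axes mm [385.4 -25.  -75.5] in current [ 323.7 -216.4  -57.1] F [-0.   0.5 -0.3] w 13.3 j7 -0.19
```

Emit:
carry_out(motion=[{"rx": 2.2, "ry": -1.23, "rz": -5.4, "x": 0, "y": 0, "z": 0, "hand": 0}, {"rx": 2.2, "ry": -1.23, "rz": -5.4, "x": 0, "y": 0, "z": 0, "hand": 0}, {"rx": 2.2, "ry": -1.23, "rz": -5.4, "x": 0, "y": 0, "z": 0, "hand": 0}, {"rx": 2.2, "ry": -1.23, "rz": -5.4, "x": 0, "y": 0, "z": 0, "hand": 0}, {"rx": 2.2, "ry": -1.23, "rz": -5.4, "x": 0, "y": 0, "z": 0, "hand": 0}, {"rx": 2.2, "ry": -1.23, "rz": -5.4, "x": 0, "y": 0, "z": 0, "hand": 0}, {"rx": 0, "ry": 0, "rz": 0, "x": 0.0385, "y": -0.0025, "z": -0.0075, "hand": 0}, {"rx": 0, "ry": 0, "rz": 0, "x": 0.0385, "y": -0.0025, "z": -0.0075, "hand": 0}])

```text
clock: 9.6
tool_pos: [0.4982, -0.1493, 0.2583]
orientation: [-0.002, 0.751, 0.66, -0.001]
force: [0.9, 1.2, 1.1]
gripper_width: 0.005
grip_force: 0.0
```

Emit:
carry_out(motion=[{"rx": 0, "ry": 0, "rz": 0, "x": 0.0385, "y": -0.0025, "z": -0.0075, "hand": 0}, {"rx": 0, "ry": 0, "rz": 0, "x": 0.0385, "y": -0.0025, "z": -0.0075, "hand": 0}, {"rx": 0, "ry": 0, "rz": 0, "x": 0.0385, "y": -0.0025, "z": -0.0075, "hand": 0}, {"rx": 0, "ry": 0, "rz": 0, "x": 0.0385, "y": -0.0025, "z": -0.0075, "hand": 0}, {"rx": 0, "ry": 0, "rz": 0, "x": 0.0385, "y": -0.0025, "z": -0.0075, "hand": 0}, {"rx": 0, "ry": 0, "rz": 0, "x": 0.0385, "y": -0.0025, "z": -0.0075, "hand": 0}, {"rx": 0, "ry": 0, "rz": 0, "x": 0.0385, "y": -0.0025, "z": -0.0075, "hand": 0}, {"rx": 0, "ry": 0, "rz": 0, "x": 0.0385, "y": -0.0025, "z": -0.0075, "hand": 0}])

```text
clock: 10.27
tool_pos: [0.5174, 0.1605, 0.3195]
orientation: [0.0, 0.751, 0.661, -0.001]
force: [0.9, 0.4, 0.0]
gripper_width: 0.003
grip_force: 0.0
```

Emit:
carry_out(motion=[{"rx": 0, "ry": 0, "rz": 0, "x": 0, "y": 0, "z": 0, "hand": 0}, {"rx": 0, "ry": 0, "rz": 0, "x": 0, "y": 0, "z": 0, "hand": 0}, {"rx": 0, "ry": 0, "rz": 0, "x": 0, "y": 0, "z": 0, "hand": 0}, {"rx": 0, "ry": 0, "rz": 0, "x": 0, "y": 0, "z": 0, "hand": 0}, {"rx": 0, "ry": 0, "rz": 0, "x": 0, "y": 0, "z": 0, "hand": 0}])

```text
clock: 10.68
tool_pos: [0.5182, 0.1571, 0.3198]
orientation: [0.001, 0.751, 0.66, -0.001]
force: [-0.7, -0.0, 0.2]
gripper_width: 0.002
grip_force: 0.0
```

```bash
python3 -c "
from h import *
delta(*wheel_pose(-.05,.32))
s=cv2.cvtColor(bot.camera('scene'),cv2.COLOR_RGB2BGR);t=cv2.cvtColor(bot.camera('top'),cv2.COLOR_RGB2BGR)
c=lambda i,x,y,w,h,W,H:cv2.resize(i[y:y+h,x:x+w],(W,H),interpolation=cv2.INTER_CUBIC)
P=proj('scene',bot.get_state()['tool_pos'])[0];print(P,(P-[300,70])*5)
cv2.imwrite('pics/b1.png',np.hstack([c(s,300,70,80,120,400,600),np.vstack([c(s,210,220,80,60,400,300),c(t,362,165,80,60,400,300)])]))"
```

```text
t 10.68 rotvec deg [ 0.   0.1 -0.1] | 0.2 shift in target axes mm [ 2.3 -0.8 -0.2] in current [ 2.3 -0.8 -0.2] F [-0.7 -0.   0.2] w 0.2 j7 -0.63
[347.73385171  92.31925916] [238.66925856 111.5962958 ]
```

View pics/b1.png

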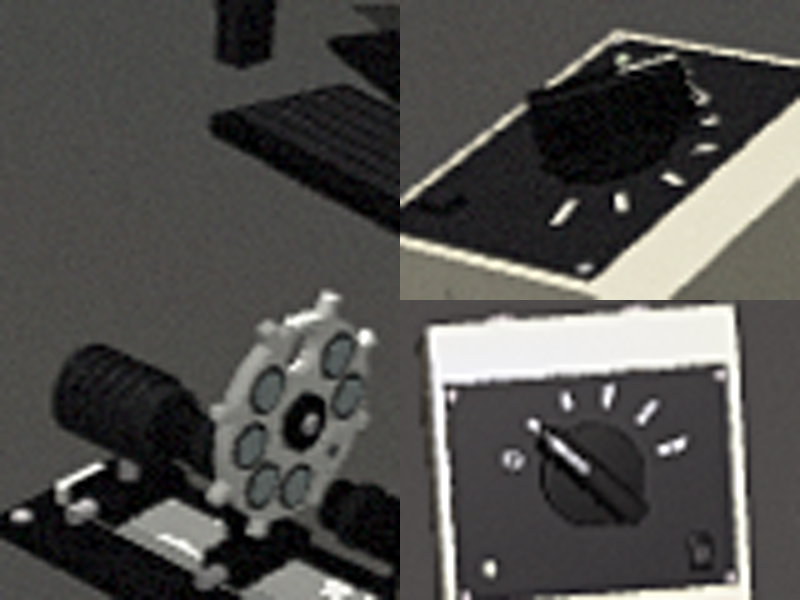

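The lower right crop shows the selector pointing at the shortest bar, so it is at step 1. The wheel is unchanged. The shut fingertips appear at (245,68) where the TCP projects to (239,112), so they end about 25 mm above the reported TCP and I'll allow for that. Now I'll descend beside the first ridge on the -y side.

Emit:
carry_out(motion=[{"rx": 0, "ry": 0, "rz": 0, "x": 0.003, "y": -0.003, "z": 0.038, "hand": 0}, {"rx": 0, "ry": 0, "rz": 0, "x": 0, "y": 0, "z": 0.038, "hand": 0}, {"rx": 0, "ry": 0, "rz": 0, "x": 0, "y": 0, "z": 0.038, "hand": 0}, {"rx": 0, "ry": 0, "rz": 0, "x": 0, "y": 0, "z": 0.025, "hand": 0}, {"rx": 0, "ry": 0, "rz": 0, "x": 0, "y": 0, "z": 0.015, "hand": 0}, {"rx": 0, "ry": 0, "rz": 0, "x": 0, "y": 0, "z": 0.007, "hand": 0}, {"rx": 0, "ry": 0, "rz": 0, "x": 0, "y": 0, "z": 0, "hand": 0}, {"rx": 0, "ry": 0, "rz": 0, "x": 0, "y": 0, "z": 0, "hand": 0}])

```text
clock: 11.45
tool_pos: [0.5159, 0.1617, 0.1603]
orientation: [0.001, 0.751, 0.661, 0.0]
force: [0.4, 0.9, 0.3]
gripper_width: 0.005
grip_force: 0.0
```

```bash
python3 -c "
from h import *
delta(*wheel_pose(-.047,.159,0,(.522,.207)))
s=cv2.cvtColor(bot.camera('scene'),cv2.COLOR_RGB2BGR)
cv2.imwrite('pics/b2.png',cv2.resize(s[110:190,320:400],(600,600),interpolation=cv2.INTER_CUBIC))"
```

```text
t 11.45 rotvec deg [ 0.1  0.1 -0. ] | 0.1 shift in target axes mm [-1.3  0.2  1.3] in current [-1.2  0.2  1.3] F [0.4 0.9 0.3] w 0.4 j7 -0.69
```

View pics/b2.png

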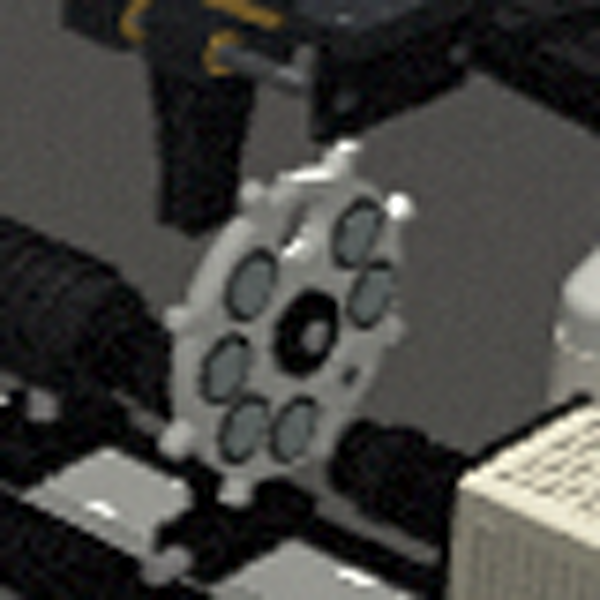

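The fingertip is at (195,232), beside the -22.5° ridge at (250,190) and clear of the rim. I'll check numerically that it lies in the wheel's plane.

```bash
python3 -c "
from h import *
for x in(-.01,0,.01):
  for y,z in((-.047,.186),(-.0275,.1965)):
    print(x,y,((proj('scene',wheel_pose(y,z,x,(.5247,.2096))[0])[0]-[320,110])*7.5).round())
p=np.array(bot.get_state()['tool_pos'])+[0,0,.025];print('tip by state',((proj('scene',p)[0]-[320,110])*7.5).round())"
```

```text
-0.01 -0.047 [181. 216.]
-0.01 -0.0275 [219. 172.]
0 -0.047 [202. 225.]
0 -0.0275 [240. 181.]
0.01 -0.047 [223. 234.]
0.01 -0.0275 [261. 190.]
tip by state [194. 224.]
```

In plane to within about 4 mm. I'll shift 4 mm towards the wheel's plane and push along the arc.

Emit:
carry_out(motion=[{"rx": 0, "ry": 0, "rz": 0, "x": 0, "y": 0.004, "z": 0, "hand": 0}, {"rx": 0, "ry": 0, "rz": 0, "x": 0.007, "y": 0, "z": -0.002, "hand": 0}, {"rx": 0, "ry": 0, "rz": 0, "x": 0.005, "y": 0, "z": -0.002, "hand": 0}, {"rx": 0, "ry": 0, "rz": 0, "x": 0.005, "y": 0, "z": -0.002, "hand": 0}, {"rx": 0, "ry": 0, "rz": 0, "x": 0.005, "y": 0, "z": -0.002, "hand": 0}, {"rx": 0, "ry": 0, "rz": 0, "x": 0, "y": 0, "z": 0, "hand": 0}])

```text
clock: 12.0
tool_pos: [0.5224, 0.1848, 0.1681]
orientation: [0.001, 0.75, 0.661, 0.0]
force: [-1.1, -0.7, 0.1]
gripper_width: 0.006
grip_force: 0.6
```

Emit:
carry_out(motion=[{"rx": 0, "ry": 0, "rz": 0, "x": 0.005, "y": 0, "z": -0.002, "hand": 0}, {"rx": 0, "ry": 0, "rz": 0, "x": 0.004, "y": 0, "z": -0.001, "hand": 0}, {"rx": 0, "ry": 0, "rz": 0, "x": 0.003, "y": 0, "z": 0, "hand": 0}, {"rx": 0, "ry": 0, "rz": 0, "x": 0, "y": 0, "z": 0, "hand": 0}])

```text
clock: 12.33
tool_pos: [0.5236, 0.1962, 0.1705]
orientation: [0.001, 0.75, 0.661, 0.0]
force: [-0.5, 1.6, 0.4]
gripper_width: 0.006
grip_force: 0.1
```

```bash
cat >> h.py <<'E'
def stations(tag=None):
    """blueness (B-R) and brightness at the 8 stations, k=0 top, counted towards +y"""
    im=bot.camera("scene").astype(float);im=cv2.GaussianBlur(im,(3,3),0)
    Y=wheel_pose(0,0)[1].apply([1,0,0]);X=wheel_pose(0,0)[1].apply([0,1,0]);C=np.array([.5247,.2096,.1294]);o=[]
    for k in range(8):
        a=k*np.pi/4;u=proj("scene",C+.0065*X+.042*(np.sin(a)*Y+np.cos(a)*np.array([0,0,1])))[0]+[.4,-.1]
        v=cv2.getRectSubPix(im.astype(np.float32),(1,1),tuple(map(float,u)))[0,0];o.append((round(v[2]-v[0]),round(v.mean())))
    print("(B-R,mean) k=0..7",o)
E
python3 -c "
from h import *
delta(*wheel_pose(-.013,.171,0,(.522,.207)));stations()"
```

```text
t 12.33 rotvec deg [0.1 0.  0.1] | 0.1 shift in target axes mm [-2.5 -3.  -0.5] in current [-2.5 -3.  -0.5] F [-0.5  1.6  0.4] w 0.5 j7 -0.76
(B-R,mean) k=0..7 [(-3, 87), (-2, 92), (-2, 81), (-5, 112), (-1, 95), (0, 68), (-2, 77), (-2, 89)]
```

Emit:
carry_out(motion=[{"rx": 0, "ry": 0, "rz": 0, "x": 0.002, "y": 0, "z": -0.01, "hand": 0}, {"rx": 0, "ry": 0, "rz": 0, "x": 0, "y": 0, "z": -0.025, "hand": 0}, {"rx": 0, "ry": 0, "rz": 0, "x": -0.019, "y": 0, "z": -0.01, "hand": 0}, {"rx": 0, "ry": 0, "rz": 0, "x": -0.019, "y": 0, "z": 0, "hand": 0}, {"rx": 0, "ry": 0, "rz": 0, "x": 0, "y": 0, "z": 0, "hand": 0}, {"rx": 0, "ry": 0, "rz": 0, "x": 0, "y": 0, "z": 0, "hand": 0}])

```text
clock: 12.88
tool_pos: [0.5196, 0.1584, 0.2162]
orientation: [0.001, 0.751, 0.66, 0.0]
force: [-0.7, 0.7, -0.5]
gripper_width: 0.007
grip_force: 0.0
```

```bash
python3 -c "
from h import *
delta(*wheel_pose(-.047,.205,0,(.522,.207)));stations()
class B:
  def camera(s,n):return cv2.imread('pics/scene0.png')[:,:,::-1].copy()
import h
h.bot=B();stations()"
```

```text
t 12.88 rotvec deg [ 0.1  0.1 -0.1] | 0.2 shift in target axes mm [ 1.5 -3.8 11.2] in current [ 1.5 -3.9 11.2] F [-0.7  0.7 -0.5] w 0.6 j7 -0.65
(B-R,mean) k=0..7 [(-4, 91), (-2, 83), (-2, 75), (-4, 115), (-1, 92), (0, 74), (-2, 80), (-2, 92)]
(B-R,mean) k=0..7 [(-6, 142), (5, 88), (5, 87), (-1, 77), (5, 89), (5, 89), (5, 88), (5, 90)]
```

```bash
cat > prof.py <<'E'
from h import *
im=bot.camera("scene");cv2.imwrite("pics/live%.2f.png"%bot.get_state()["clock"],im[:,:,::-1])
ref=cv2.imread("pics/scene0.png")[:,:,::-1]
R=wheel_pose(0,0)[1];Y,X=R.apply([1,0,0]),R.apply([0,1,0]);C=np.array([.5247,.2096,.1294])
def pf(im):
    im=cv2.GaussianBlur(im.astype(np.float32),(3,3),0);a=np.radians(np.arange(0,360,15))
    u=proj("scene",C+.0065*X+.042*(np.sin(a)[:,None]*Y+np.cos(a)[:,None]*np.array([0,0,1])))+[.4,-.1]
    v=cv2.remap(im,u[:,:1].astype(np.float32),u[:,1:].astype(np.float32),1)[:,0];return (v[:,2]-v[:,0]).round().astype(int),v.mean(1).round().astype(int)
for i in(ref,im):print(*pf(i))
d=np.abs(ref.astype(int)-im).sum(2)>60;ys,xs=np.nonzero(d[120:190,325:400]);print("changed px near wheel",len(ys),im.mean())
E
python3 prof.py
```

```text
[-6 -5  2  5  0  3  5  0 -3 -1 -3  2  5  2  2  5  0  3  5  2  2  5  2 -4] [142 127  70  88  81  66  87  71 120  77 115  83  89  63  79  89  68  69
  88  59  59  90  65 121]
[-4 -5 -6 -3  5  3 -3  4  5 -4 -1 -4 -1  5  3  0  4  3 -2  4  5 -4  3  4] [ 91 125 146  84  83  86  76  88  78 114  92 111  91  88  72  74  88  74
  78  87  76  93  84  84]
changed px near wheel 768 98.24723828125
```

Emit:
carry_out(motion=[{"rx": 0, "ry": 0, "rz": 0, "x": 0, "y": 0, "z": 0, "hand": 0}, {"rx": 0, "ry": 0, "rz": 0, "x": 0, "y": 0, "z": 0, "hand": 0}, {"rx": 0, "ry": 0, "rz": 0, "x": 0, "y": 0, "z": 0, "hand": 0}, {"rx": 0, "ry": 0, "rz": 0, "x": 0, "y": 0, "z": 0, "hand": 0}, {"rx": 0, "ry": 0, "rz": 0, "x": 0, "y": 0, "z": 0, "hand": 0}, {"rx": 0, "ry": 0, "rz": 0, "x": 0, "y": 0, "z": 0, "hand": 0}])

```text
clock: 13.48
tool_pos: [0.5192, 0.1595, 0.2154]
orientation: [0.001, 0.751, 0.661, -0.0]
force: [0.1, 0.5, -0.6]
gripper_width: 0.006
grip_force: 0.0
```

```bash
python3 prof.py
```

```text
[-6 -5  2  5  0  3  5  0 -3 -1 -3  2  5  2  2  5  0  3  5  2  2  5  2 -4] [142 127  70  88  81  66  87  71 120  77 115  83  89  63  79  89  68  69
  88  59  59  90  65 121]
[-5 -5 -6 -1  5  4  0  5  4 -5 -2 -4 -2  5  4  0  5  4 -2  6  5 -3  5  5] [ 91 124 147  83  83  85  75  88  78 115  92 110  91  88  72  73  88  73
  78  88  77  92  83  83]
changed px near wheel 775 98.24314322916666
```

The wheel is resting at about 22°, right on the detent's crest. I'll drop in behind the ridge now at the top and push it about 1 cm further.

Emit:
carry_out(motion=[{"rx": 0, "ry": 0, "rz": 0, "x": 0.0265, "y": 0, "z": 0, "hand": 0}, {"rx": 0, "ry": 0, "rz": 0, "x": 0, "y": 0, "z": 0.02, "hand": 0}, {"rx": 0, "ry": 0, "rz": 0, "x": 0, "y": 0, "z": 0.015, "hand": 0}, {"rx": 0, "ry": 0, "rz": 0, "x": 0, "y": 0, "z": 0.01, "hand": 0}, {"rx": 0, "ry": 0, "rz": 0, "x": 0, "y": 0, "z": 0, "hand": 0}, {"rx": 0, "ry": 0, "rz": 0, "x": 0, "y": 0, "z": 0, "hand": 0}])

```text
clock: 14.03
tool_pos: [0.5225, 0.1853, 0.1704]
orientation: [0.001, 0.751, 0.661, -0.0]
force: [0.3, 0.5, 0.7]
gripper_width: 0.007
grip_force: 0.0
```

Emit:
carry_out(motion=[{"rx": 0, "ry": 0, "rz": 0, "x": 0.005, "y": 0, "z": 0, "hand": 0}, {"rx": 0, "ry": 0, "rz": 0, "x": 0.005, "y": 0, "z": 0, "hand": 0}, {"rx": 0, "ry": 0, "rz": 0, "x": 0.005, "y": 0, "z": 0, "hand": 0}, {"rx": 0, "ry": 0, "rz": 0, "x": 0.005, "y": 0, "z": 0, "hand": 0}, {"rx": 0, "ry": 0, "rz": 0, "x": 0.004, "y": 0, "z": 0, "hand": 0}, {"rx": 0, "ry": 0, "rz": 0, "x": 0, "y": 0, "z": 0, "hand": 0}])

```text
clock: 14.53
tool_pos: [0.5255, 0.2108, 0.1705]
orientation: [0.001, 0.75, 0.661, 0.0]
force: [-0.0, 0.4, -0.5]
gripper_width: 0.0
grip_force: 0.0
```

```bash
python3 -c "
from h import *
delta(*wheel_pose(0,.171,0,(.522,.207)))";python3 prof.py
```

```text
t 14.53 rotvec deg [0.1 0.  0.1] | 0.1 shift in target axes mm [-4.2 -3.  -0.5] in current [-4.2 -3.  -0.5] F [-0.   0.4 -0.5] w 0.0 j7 -0.79
[-6 -5  2  5  0  3  5  0 -3 -1 -3  2  5  2  2  5  0  3  5  2  2  5  2 -4] [142 127  70  88  81  66  87  71 120  77 115  83  89  63  79  89  68  69
  88  59  59  90  65 121]
[ 5  2 -4 -5 -6  2  5  1  1  5  1 -4 -1 -4  1  5  1  2  5  2  1  5  2  1] [ 87  77  85 133 142  63  88  77  62  90  66 115  80 115  83  89  71  75
  88  58  64  88  68  62]
changed px near wheel 569 98.5201875
```

That's one click done: the empty slot is now 45° to +y, and three clicks remain. The next stroke runs right through, past the top.

Emit:
carry_out(motion=[{"rx": 0, "ry": 0, "rz": 0, "x": 0, "y": 0, "z": -0.03, "hand": 0}, {"rx": 0, "ry": 0, "rz": 0, "x": -0.02, "y": 0, "z": 0, "hand": 0}, {"rx": 0, "ry": 0, "rz": 0, "x": -0.031, "y": 0, "z": 0, "hand": 0}, {"rx": 0, "ry": 0, "rz": 0, "x": 0, "y": 0, "z": 0, "hand": 0}, {"rx": 0, "ry": 0, "rz": 0, "x": 0, "y": 0, "z": 0.025, "hand": 0}, {"rx": 0, "ry": 0, "rz": 0, "x": 0, "y": 0, "z": 0.015, "hand": 0}, {"rx": 0, "ry": 0, "rz": 0, "x": 0, "y": 0, "z": 0, "hand": 0}])

```text
clock: 15.17
tool_pos: [0.5177, 0.1573, 0.1576]
orientation: [0.0, 0.751, 0.66, -0.002]
force: [-0.1, -0.3, -0.3]
gripper_width: 0.008
grip_force: 0.0
```

Emit:
carry_out(motion=[{"rx": 0, "ry": 0, "rz": 0, "x": 0.007, "y": 0, "z": -0.002, "hand": 0}, {"rx": 0, "ry": 0, "rz": 0, "x": 0.006, "y": 0, "z": -0.002, "hand": 0}, {"rx": 0, "ry": 0, "rz": 0, "x": 0.006, "y": 0, "z": -0.002, "hand": 0}, {"rx": 0, "ry": 0, "rz": 0, "x": 0.006, "y": 0, "z": -0.002, "hand": 0}, {"rx": 0, "ry": 0, "rz": 0, "x": 0.006, "y": 0, "z": -0.002, "hand": 0}, {"rx": 0, "ry": 0, "rz": 0, "x": 0.006, "y": 0, "z": 0, "hand": 0}, {"rx": 0, "ry": 0, "rz": 0, "x": 0.006, "y": 0, "z": 0, "hand": 0}, {"rx": 0, "ry": 0, "rz": 0, "x": 0.006, "y": 0, "z": 0, "hand": 0}])

```text
clock: 15.83
tool_pos: [0.5253, 0.2085, 0.1705]
orientation: [0.001, 0.75, 0.661, 0.0]
force: [-1.3, 0.9, -0.4]
gripper_width: 0.006
grip_force: 0.4
```

Emit:
carry_out(motion=[{"rx": 0, "ry": 0, "rz": 0, "x": 0.002, "y": 0, "z": 0, "hand": 0}, {"rx": 0, "ry": 0, "rz": 0, "x": 0, "y": 0, "z": 0, "hand": 0}, {"rx": 0, "ry": 0, "rz": 0, "x": 0, "y": 0, "z": 0, "hand": 0}])

```text
clock: 16.08
tool_pos: [0.5257, 0.2094, 0.1702]
orientation: [0.001, 0.751, 0.661, -0.0]
force: [-0.4, 0.5, -0.6]
gripper_width: 0.003
grip_force: 0.0
```

```bash
python3 -c "
from h import *
delta(*wheel_pose(0,.171,0,(.522,.207)))";python3 prof.py
```

```text
t 16.08 rotvec deg [0.1 0.1 0. ] | 0.1 shift in target axes mm [-2.8 -3.3 -0.8] in current [-2.8 -3.3 -0.8] F [-0.4  0.5 -0.6] w 0.3 j7 -0.79
[-6 -5  2  5  0  3  5  0 -3 -1 -3  2  5  2  2  5  0  3  5  2  2  5  2 -4] [142 127  70  88  81  66  87  71 120  77 115  83  89  63  79  89  68  69
  88  59  59  90  65 121]
[ 6  2  2  5  1 -4 -5 -5  2  4  1  1  5  1 -3 -1 -4  2  4  2  1  5  3  1] [ 89  71  63  88  84 101 159 142  63  89  67  83  87  71  99  83 121  72
  89  60  62  89  62  68]
changed px near wheel 562 98.51993619791666
```

Second click done, with the slot at 90°. Repeat.

Emit:
carry_out(motion=[{"rx": 0, "ry": 0, "rz": 0, "x": 0, "y": 0, "z": -0.03, "hand": 0}, {"rx": 0, "ry": 0, "rz": 0, "x": -0.02, "y": 0, "z": 0, "hand": 0}, {"rx": 0, "ry": 0, "rz": 0, "x": -0.031, "y": 0, "z": 0, "hand": 0}, {"rx": 0, "ry": 0, "rz": 0, "x": 0, "y": 0, "z": 0, "hand": 0}, {"rx": 0, "ry": 0, "rz": 0, "x": 0, "y": 0, "z": 0.025, "hand": 0}, {"rx": 0, "ry": 0, "rz": 0, "x": 0, "y": 0, "z": 0.015, "hand": 0}, {"rx": 0, "ry": 0, "rz": 0, "x": 0, "y": 0, "z": 0, "hand": 0}])

```text
clock: 16.72
tool_pos: [0.5178, 0.1572, 0.1577]
orientation: [0.0, 0.751, 0.66, -0.002]
force: [-0.2, -0.5, 0.6]
gripper_width: 0.006
grip_force: 0.0
```

Emit:
carry_out(motion=[{"rx": 0, "ry": 0, "rz": 0, "x": 0.007, "y": 0, "z": -0.002, "hand": 0}, {"rx": 0, "ry": 0, "rz": 0, "x": 0.006, "y": 0, "z": -0.002, "hand": 0}, {"rx": 0, "ry": 0, "rz": 0, "x": 0.006, "y": 0, "z": -0.002, "hand": 0}, {"rx": 0, "ry": 0, "rz": 0, "x": 0.006, "y": 0, "z": -0.002, "hand": 0}, {"rx": 0, "ry": 0, "rz": 0, "x": 0.006, "y": 0, "z": -0.002, "hand": 0}, {"rx": 0, "ry": 0, "rz": 0, "x": 0.006, "y": 0, "z": 0, "hand": 0}, {"rx": 0, "ry": 0, "rz": 0, "x": 0.006, "y": 0, "z": 0, "hand": 0}, {"rx": 0, "ry": 0, "rz": 0, "x": 0.006, "y": 0, "z": 0, "hand": 0}])

```text
clock: 17.38
tool_pos: [0.5254, 0.2085, 0.1705]
orientation: [0.001, 0.75, 0.661, 0.0]
force: [-0.2, 0.1, -0.9]
gripper_width: 0.002
grip_force: 0.4
```

Emit:
carry_out(motion=[{"rx": 0, "ry": 0, "rz": 0, "x": 0.002, "y": 0, "z": 0, "hand": 0}, {"rx": 0, "ry": 0, "rz": 0, "x": 0, "y": 0, "z": 0, "hand": 0}, {"rx": 0, "ry": 0, "rz": 0, "x": 0, "y": 0, "z": 0, "hand": 0}])

```text
clock: 17.63
tool_pos: [0.5257, 0.2094, 0.1703]
orientation: [0.001, 0.751, 0.661, -0.0]
force: [-0.1, 0.5, -0.0]
gripper_width: 0.007
grip_force: 0.0
```

```bash
python3 -c "
from h import *
delta(*wheel_pose(0,.171,0,(.522,.207)))";python3 prof.py
```

```text
t 17.63 rotvec deg [0.1 0.1 0. ] | 0.1 shift in target axes mm [-2.9 -3.3 -0.7] in current [-2.9 -3.3 -0.7] F [-0.1  0.5 -0. ] w 0.6 j7 -0.79
[-6 -5  2  5  0  3  5  0 -3 -1 -3  2  5  2  2  5  0  3  5  2  2  5  2 -4] [142 127  70  88  81  66  87  71 120  77 115  83  89  63  79  89  68  69
  88  59  59  90  65 121]
[ 4  3  1  5  1  2  5  1 -5 -5 -5  2  5  1  3  5  0 -5 -1 -4  1  4  2  2] [ 88  67  64  90  80  66  88  70 114 144 139  80  88  65  79  89  75 118
  84 124  60  88  63  66]
changed px near wheel 503 98.52022916666667
```

Third click done, with the slot at 135°. Now the last one.

Emit:
carry_out(motion=[{"rx": 0, "ry": 0, "rz": 0, "x": 0, "y": 0, "z": -0.03, "hand": 0}, {"rx": 0, "ry": 0, "rz": 0, "x": -0.02, "y": 0, "z": 0, "hand": 0}, {"rx": 0, "ry": 0, "rz": 0, "x": -0.031, "y": 0, "z": 0, "hand": 0}, {"rx": 0, "ry": 0, "rz": 0, "x": 0, "y": 0, "z": 0, "hand": 0}, {"rx": 0, "ry": 0, "rz": 0, "x": 0, "y": 0, "z": 0.025, "hand": 0}, {"rx": 0, "ry": 0, "rz": 0, "x": 0, "y": 0, "z": 0.015, "hand": 0}, {"rx": 0, "ry": 0, "rz": 0, "x": 0, "y": 0, "z": 0, "hand": 0}])

```text
clock: 18.27
tool_pos: [0.5178, 0.1572, 0.1577]
orientation: [0.0, 0.751, 0.66, -0.002]
force: [-0.9, -0.5, -0.3]
gripper_width: 0.004
grip_force: 0.0
```

Emit:
carry_out(motion=[{"rx": 0, "ry": 0, "rz": 0, "x": 0.007, "y": 0, "z": -0.002, "hand": 0}, {"rx": 0, "ry": 0, "rz": 0, "x": 0.006, "y": 0, "z": -0.002, "hand": 0}, {"rx": 0, "ry": 0, "rz": 0, "x": 0.006, "y": 0, "z": -0.002, "hand": 0}, {"rx": 0, "ry": 0, "rz": 0, "x": 0.006, "y": 0, "z": -0.002, "hand": 0}, {"rx": 0, "ry": 0, "rz": 0, "x": 0.006, "y": 0, "z": -0.002, "hand": 0}, {"rx": 0, "ry": 0, "rz": 0, "x": 0.006, "y": 0, "z": 0, "hand": 0}, {"rx": 0, "ry": 0, "rz": 0, "x": 0.006, "y": 0, "z": 0, "hand": 0}, {"rx": 0, "ry": 0, "rz": 0, "x": 0.006, "y": 0, "z": 0, "hand": 0}])

```text
clock: 18.93
tool_pos: [0.5253, 0.2085, 0.1705]
orientation: [0.001, 0.75, 0.661, 0.0]
force: [0.0, -0.4, -0.1]
gripper_width: 0.008
grip_force: 0.4
```

Emit:
carry_out(motion=[{"rx": 0, "ry": 0, "rz": 0, "x": 0.002, "y": 0, "z": 0, "hand": 0}, {"rx": 0, "ry": 0, "rz": 0, "x": 0, "y": 0, "z": 0, "hand": 0}, {"rx": 0, "ry": 0, "rz": 0, "x": 0, "y": 0, "z": -0.025, "hand": 0}, {"rx": 0, "ry": 0, "rz": 0, "x": 0, "y": 0, "z": -0.035, "hand": 0}, {"rx": 0, "ry": 0, "rz": 0, "x": 0, "y": 0, "z": -0.035, "hand": 0}, {"rx": 0, "ry": 0, "rz": 0, "x": 0, "y": 0, "z": 0, "hand": 0}, {"rx": 0, "ry": 0, "rz": 0, "x": 0, "y": 0, "z": 0, "hand": 0}, {"rx": 0, "ry": 0, "rz": 0, "x": 0, "y": 0, "z": 0, "hand": 0}])

```text
clock: 19.6
tool_pos: [0.5256, 0.209, 0.2649]
orientation: [0.001, 0.751, 0.66, -0.0]
force: [0.1, 0.6, -0.1]
gripper_width: 0.008
grip_force: 0.0
```

```bash
python3 prof.py; python3 -c "
from h import *
s=cv2.cvtColor(bot.camera('scene'),cv2.COLOR_RGB2BGR);t=cv2.cvtColor(bot.camera('top'),cv2.COLOR_RGB2BGR)
c=lambda i,x,y,w,h,W,H:cv2.resize(i[y:y+h,x:x+w],(W,H),interpolation=cv2.INTER_CUBIC)
cv2.imwrite('pics/end.png',np.hstack([c(s,325,110,60,90,400,600),np.vstack([c(s,140,120,300,225,400,300),c(t,362,165,80,60,400,300)])]))"
```

```text
[-6 -5  2  5  0  3  5  0 -3 -1 -3  2  5  2  2  5  0  3  5  2  2  5  2 -4] [142 127  70  88  81  66  87  71 120  77 115  83  89  63  79  89  68  69
  88  59  59  90  65 121]
[ 5  2  2  6  1  2  5  1  1  4  1 -4 -5 -2  3  5  1  2  5  2 -4 -1 -4  1] [ 89  70  64  89  82  66  88  70  62  89  65 127 134  75  81  89  72  69
  88  62 117  82 116  68]
changed px near wheel 473 98.19493229166666
```

View pics/end.png

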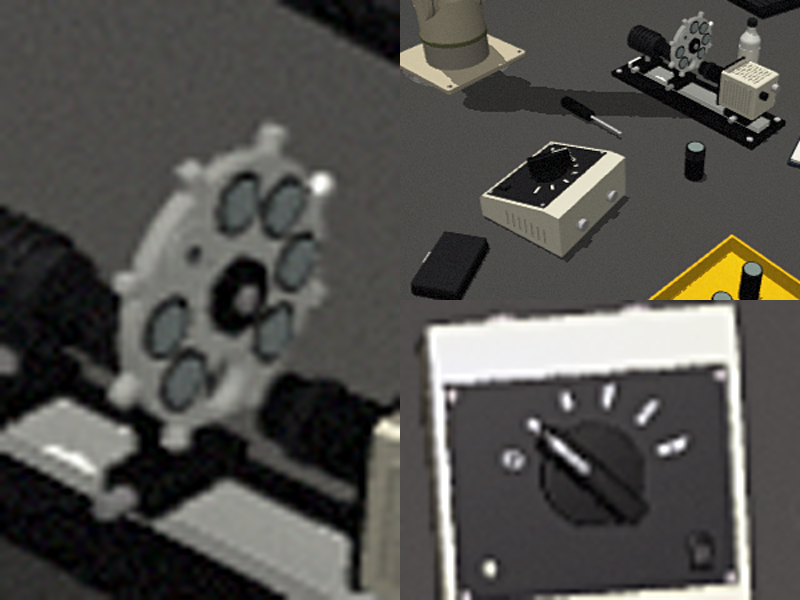

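The empty slot is at the bottom, at (225,385), clicked in. The plug is at (195,255), the selector points at bar 1, the other things are where they were, and the robot is clear.

```bash
python3 -c "
from station import bot
print(bot.job_done())"
```

```text
the job is handed in; nothing more can be done
None
```

The job is handed in: I turned the selector down to step 1 first, then rolled the wheel four clicks so its empty slot sits clicked into the beam, taking about 20 s of the 64 s allowed and leaving everything else in place.

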